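# Slide the locating pin home in the model base plate

## Task

Set the red-headed locating pin in the dental model base plate: take it by its head and, keeping it upright and never lifting it off the plate, slide its tip across until it drops into the plate's one blind hole. Let go with the pin standing upright on the floor of the hole, and leave the blue-headed pin standing where it is.

Things in the scene. Friction and masses are not known exactly. Their poses are not given: they have to be found in the camera images.
- red_pin: Locating pin with a red cylindrical plastic head, standing upright and loose on the plate. A plain round steel shank 18 mm in diameter and 42 mm long with a flat, slightly bevelled tip, then the head, 26 mm in diameter and 40 mm tall; 82 mm tall in all, about 0.12 kg. Origin at the centre of the tip's flat underside, z axis up along the pin.
- blue_pin: The same kind of pin with a blue head, also standing on the plate; not to be moved. Origin at the centre of its tip, z up.
- base_plate: Fixed bare-aluminium rectangular plate on the bench, 200 mm along its x, 220 mm along its y, 30 mm thick, turned somewhat about the vertical. Origin at the centre of its underside, z up: its flat top lies at z = 30 mm. The two pins stand on the half towards its -x side, one left and one right; the hole is in the half towards +x.
- base_plate_hole0 (a point): Centre of the mouth of the blind hole, level with the plate's top, z up; it lies at x = 55 mm, y = 0 in the plate's frame. A round hole 26 mm in diameter and 20 mm deep with a flat floor, its rim bevelled outwards by 7 mm (about 40 mm across at the top). The seated pin's tip is 20 mm below this point.

How it is judged (in metres and radians):
At the end, for the whole second after the job is handed in: The red-headed pin is at rest in the blind hole, its tip at least 15 mm below the plate's top and within 10 mm of the hole's axis, upright within 15 degrees; the blue-headed pin stands upright within 15 degrees and within 25 mm of where it began (z of red_pin in the frame of base_plate_hole0 below -0.015 m and horizontal distance between red_pin and base_plate_hole0 below 0.01 m and angle between each of red_pin, blue_pin's own z axis and vertical below 0.26 rad and linear speed of red_pin below 0.02 m/s and distance of blue_pin from where it was at the start of the episode below 0.025 m); the robot touches nothing.
It fails at once if the red pin is lifted: its tip is more than 12 mm above the plate's top (z of red_pin in the frame of base_plate_hole0 above 0.012 m).
It fails at once if the red pin is tipped by more than 30 degrees (angle between red_pin's own z axis and vertical above 0.52 rad).
It fails at once if the blue pin is shifted by more than 25 mm (distance of blue_pin from where it was at the start of the episode above 0.025 m).
It also fails if it takes over 38 s, if anything falls off the work surface, if the arm or the gripper's body presses on something with over 40 N, if the wrist force passes 120 N, or if a joint passes its speed limit or range.

## Robot

A 7-joint arm with a two-finger parallel gripper is mounted at the origin on the work surface. World frame = base frame: x ahead of the robot, y to its left, z up, the work surface at z = 0. Lengths are in m, angles in degrees, forces in N, time in s.
With the tool pointing down it reaches from about 0.425 to 0.875 m from the base axis. Payload 4.7 kg.
Tool frame: the origin (TCP) lies at the very end of the fingers, on their centre line; the grasp point (between the pads) lies 19 mm behind it; z points along the fingers, y is the line along which they close (so a half turn about z gives the same grasp; the last joint's range is limited). The gripper opens to 87 mm and grips with 3 to 60 N. Pads are 19 mm wide; open, the fingers measure 117 mm over their backs; the gripper's body (75 mm by 190 mm) begins 51 mm behind the grasp point.
Start: joints at [71.396, 18.392, -4.016, 83.108, 1.295, 78.541, -3.26], TCP at [0.216, -0.613, 0.223] pointing down, gripper open.
Joint ranges: [-163.93, 163.93], [-17.29, 119.83], [-79.2, 71.16], [3.27, 140.29], [-89.18, 269.18], [5.43, 117.66], [-154.24, 154.24]. Speed limits (degrees/s): [147.25, 147.25, 180, 180, 180, 180, 180].

## Interface

Orientations are given as [roll, pitch, yaw] about the fixed x, y, z axes, in that order (R = Rz(yaw) Ry(pitch) Rx(roll)).
In Python, from cell import get_obs, read_camera, sign_off, silhouettes gives the robot as it stands.
- The arm moves only by the tool play_rows, never from a script. Its argument "steps" is a list that holds one entry, the list of rows, each a list of 7 numbers: the shift along the tool's x, y, z in m, then the turn, a rotation vector about the tool's x, y, z in rad, then the finger opening in m, from 0 to 0.087. A call has 1 to 12 rows; each row shifts and turns the commanded pose from where the row before left it, along the tool's axes as they then stand; what a row does not reach is not made up. A row lasts 1/10 s, in which the tool goes at most 50 mm and 8.59 degrees, less where a joint would pass 70% of its speed; a pose out of reach is approached as far as the arm can. A call is refused whole if a number of a shift passes 0.05 or a number of a turn 0.15, either way. A call with a gripper value outside its range is refused whole. The fingers move at their own pace and stop on an object; "force" is the grip in N (left out, the last holds). Time passes only in rows, so rows that do not move let the fingers close. It gives the time, the measured TCP pose, the force, the opening and the grip force at its end, in the units of the state.
- get_obs(): the state, without advancing time (a new reading comes with each control period).
- read_camera(name): name is "side" or "top" or "wrist"; returns a dict with "frame" (400x640x3 uint8, red, green, blue), "intrinsics" (3x3 intrinsics, pixels), "view" (4x4, takes a point from world to camera coordinates). Camera axes: x right, y up, looking along -z (the intrinsics and any distortion apply to the point x, -y, -z); pixel columns grow to the right and rows downward; lengths in m; the calibration is good to about 2 mm. A picture is of the moment at which its call begins. There is no depth.
- sign_off(): hands the job in; it is judged then, once.
Trained networks look in the newest picture that a camera, given by its name, has taken for a name from the list of things; names that differ only in an ending like _2 or _b are one class to them, and where a whole thing is asked for, a point or a joint stands for the part that bears it (a point fixed in the world has none). Each returns a list of dicts, best first, with "p" (0 to 1); they miss things now and then, are a little off and sometimes report something else, mostly with a low value. They report only what shows in the picture. A call takes as long as a camera call.
- silhouettes(camera, name): "pixels" (400x640 bool, what is visible of it) and "extent" ([left, top, right, bottom] in pixels, round what is visible of it).
The state is a dict: "time_s": time; "qpos": joint angles; "joint_velocities": joint speeds; "effort": joint torques, N m; "tool_pos": TCP position; "tool_rot": TCP orientation; "force": force on the tool from outside, world axes, zero at the start; "wrist_torque": the same for the moment, N m; "grip_width": finger opening in m; "grasp_force": force on a finger pad.
Only numpy, scipy, OpenCV 4.12 (cv2) and the standard library are available. Lean on these libraries where they do the work, as an engineer would, in place of code of your own. Each camera call takes 0.05 s, during which the arm holds its last target. There are 200 camera calls.

## Working session

There is one attempt and no reset: what is moved stays moved. The work goes in short steps, Python scripts to look and compute and a tool call to move; the robot and the scene stay as the last step left them, time stands still between calls to the robot, and variables do not carry over. Pictures are saved under pics/ and viewed, at most 10 in all, crops included, and the job is handed in when it is done.

Besides the shell and the picture viewer there is one more tool, called after "Emit:" by a JSON object that holds its "api" and its "payload", one argument or row to a line. play_rows: Moves the arm, as the interface text tells. Its arguments: {"type":"object","properties":{"steps":{"type":"array","items":{"type":"array","items":{"type":"array","items":{"type":"number"}}}},"force":{"type":"number"}},"required":["steps"]}

```bash
mkdir -p pics; ls
python3 - <<'E'
from cell import *
import cv2,numpy as np
o=get_obs();print({k:np.round(v,3).tolist() for k,v in o.items() if k in('time_s','tool_pos','tool_rot','qpos','grip_width')})
ims=[]
for c in('top','side'):
    r=read_camera(c);ims.append(r['frame'][:,:,::-1]);print(c,r['intrinsics'].tolist(),np.round(r['view'],4).tolist(),[k for k in r])
    for n in('red_pin','blue_pin','base_plate','base_plate_hole0'):
        for d in silhouettes(c,n)[:2]:print(c,n,round(d['p'],2),d['extent'])
cv2.imwrite('pics/a.png',cv2.resize(np.vstack(ims),(480,600)))
cv2.imwrite('pics/top.png',ims[0]);cv2.imwrite('pics/side.png',ims[1])
E
```

```text
pics
{'time_s': 0.0, 'qpos': [71.395, 18.437, -4.015, 83.174, 1.296, 78.541, -3.259], 'tool_pos': [0.216, -0.613, 0.221], 'tool_rot': [-179.893, 0.007, 19.415], 'grip_width': 0.087}
top [[370.06277716285865, 0.0, 316.65413636994685], [0.0, 370.06277716285865, 197.55833975210365], [0.0, 0.0, 1.0]] [[-0.006, -0.9998, 0.0182, 0.0062], [0.9862, -0.0029, 0.1652, -0.5776], [-0.1652, 0.0189, 0.9861, -0.5911], [0.0, 0.0, 0.0, 1.0]] ['frame', 'intrinsics', 'view']
top red_pin 0.77 [408.4, 219.3, 433.8, 237.5]
top base_plate 0.94 [281.8, 142.8, 435.0, 283.0]
top base_plate_hole0 0.77 [285.0, 142.4, 432.8, 281.4]
side [[456.11794921473705, 0.0, 314.56545987371874], [0.0, 456.11794921473705, 206.2413693161887], [0.0, 0.0, 1.0]] [[0.8056, -0.5923, -0.011, -0.4515], [0.3445, 0.4532, 0.8221, -0.267], [-0.482, -0.6661, 0.5692, -0.4292], [0.0, 0.0, 0.0, 1.0]] ['frame', 'intrinsics', 'view']
side red_pin 0.74 [356.3, 266.1, 384.4, 327.5]
side blue_pin 0.69 [261.7, 219.2, 282.8, 274.9]
side base_plate 0.71 [236.9, 207.9, 447.8, 365.9]
side base_plate_hole0 0.56 [238.4, 204.2, 448.1, 365.6]
```

View pics/top.png

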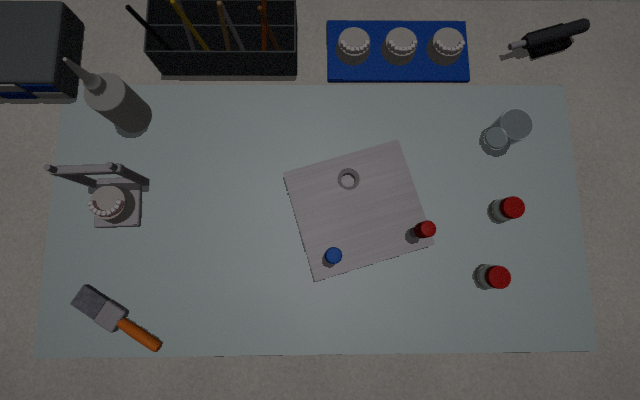

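View pics/side.png

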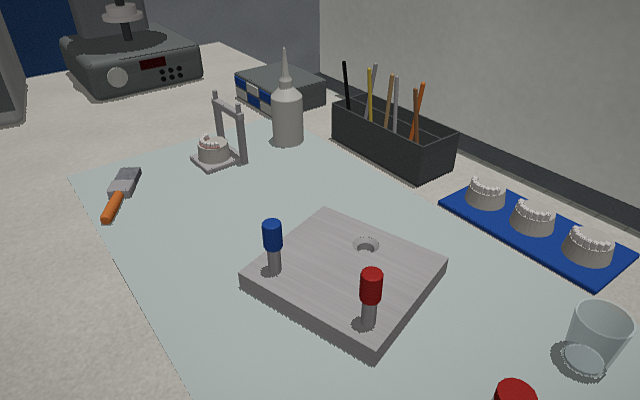

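Top view: hole at about (348,179), red head (425,229), blue head (333,255). The loose red caps on the right, off the plate, are distractors. Side view: red pin head (371,286) with its foot at about (368,328), blue head (272,235), hole (366,244).

```bash
cat > h.py <<'E'
from cell import *
import cv2,numpy as np
from scipy.optimize import least_squares
def proj(r,p):
    c=np.atleast_2d(p)@r['view'][:3,:3].T+r['view'][:3,3]
    q=(c*[1,-1,-1])@r['intrinsics'].T
    return q[:,:2]/q[:,2:]
def onz(r,uv,z):
    d=np.linalg.inv(r['intrinsics'])@[uv[0],uv[1],1]*[1,-1,-1]
    R=np.array(r['view'])[:3,:3];o=-R.T@np.array(r['view'])[:3,3];d=R.T@d
    return o+d*(z-o[2])/d[2]
A=np.linspace(0,2*np.pi,48)
def headpts(x,y,tip):
    return np.vstack([np.c_[x+.013*np.cos(A),y+.013*np.sin(A),0*A+tip+h] for h in(.042,.082)])
def headmask(r,col,near=None):
    f=r['frame'].astype(int);k={'red':0,'blue':2}[col]
    o=[i for i in range(3) if i!=k]
    m=((f[:,:,k]>1.8*f[:,:,0 if k else 1])&(f[:,:,k]>1.3*f[:,:,1 if k else 2])&(f[:,:,k]>50)).astype(np.uint8)
    n,l,s,c=cv2.connectedComponentsWithStats(m)
    i=1+np.argmin(np.hypot(*(c[1:]-near).T)+1000*(s[1:,4]<60))
    x,y,w,h,_=s[i];return np.array([x-.5,y-.5,x+w-.5,y+h-.5])
def fithead(obs,tip,x0):
    def f(p):
        e=[]
        for r,b in obs:
            q=proj(r,headpts(*p,tip));e+=list(np.r_[q.min(0),q.max(0)]-b)
        return e
    s=least_squares(f,x0);return s.x,np.round(s.fun,1)
E
python3 - <<'E'
from h import *
t=read_camera('top');s=read_camera('side')
for c,nt,ns in(('red',(425,229),(371,286)),('blue',(333,255),(272,235))):
    bt,bs=headmask(t,c,nt),headmask(s,c,ns);x0=onz(t,nt,.1)[:2]
    print(c,bt,bs,fithead([(t,bt)],.03,x0),fithead([(s,bs)],.03,x0),fithead([(t,bt),(s,bs)],.03,x0))
print('hole',onz(t,(348,179),.03),onz(s,(366,243.5),.03))
# plate corners top
d=silhouettes('top','base_plate')[0]
m=d['pixels'].astype(np.uint8);cs=cv2.findContours(m,0,1)[0];c=max(cs,key=cv2.contourArea)
b=cv2.boxPoints(cv2.minAreaRect(c));print([np.round(onz(t,p,.03)[:2],3).tolist() for p in b])
E
```

```text
red [419.5 220.5 435.5 236.5] [358.5 265.5 382.5 305.5] (array([ 0.51931154, -0.17099251]), array([-4.2, -1.2,  3.9,  1.2])) (array([ 0.51646903, -0.16740933]), array([-0.7, -1.1,  0.6,  1. ])) (array([ 0.51732566, -0.16858486]), array([-5.6,  0.1,  2.4,  2.4,  0.6, -0.9,  1.9,  1.2]))
blue [325.5 246.5 341.5 263.5] [261.5 217.5 282.5 251.5] (array([ 0.47873952, -0.02090292]), array([-1.1, -0.2,  1.1,  0.2])) (array([ 0.47756041, -0.02162071]), array([-0.5, -1.4,  0.5,  1.2])) (array([ 0.4782012, -0.021071 ]), array([-1. ,  0.2,  1.2,  0.5, -0.3, -1.8,  0.7,  0.8]))
hole [ 0.61424096 -0.05323458  0.03      ] [ 0.6152057  -0.05415017  0.03      ]
[[0.627, 0.066], [0.696, -0.152], [0.497, -0.202], [0.436, 0.007]]
```

Emit:
{"api": "play_rows", "payload": {
  "steps": [
    [[0.036, -0.0267, 0, 0, 0, 0, 0.087], [0.036, -0.0267, 0, 0, 0, 0, 0.087], [0.036, -0.0267, 0, 0, 0, 0, 0.087], [0.036, -0.0267, 0, 0, 0, 0, 0.087], [0.036, -0.0267, 0, 0, 0, 0, 0.087], [0.036, -0.0267, 0, 0, 0, 0, 0.087], [0.036, -0.0267, 0, 0, 0, 0, 0.087], [0.036, -0.0267, 0, 0, 0, 0, 0.087], [0.036, -0.0267, 0, 0, 0, 0, 0.087], [0.036, -0.0267, 0, 0, 0, 0, 0.087], [0.036, -0.0267, 0, 0, 0, 0, 0.087], [0.034, -0.0267, 0, 0, 0, 0, 0.087]]
  ]
}}

```text
time_s: 1.85
tool_pos: [0.516, -0.1663, 0.223]
tool_rot: [180.0, -0.0, 19.4]
force: [0.4, -0.2, -0.3]
grip_width: 0.0872
grasp_force: 0.0
```

Emit:
{"api": "play_rows", "payload": {
  "steps": [
    [[0, 0, 0, 0, 0, 0, 0.087], [0, 0, 0, 0, 0, 0, 0.087], [0, 0, 0, 0, 0, 0, 0.087]]
  ]
}}

```text
time_s: 2.15
tool_pos: [0.5145, -0.1694, 0.2225]
tool_rot: [180.0, 0.0, 19.3]
force: [0.3, -0.8, -0.4]
grip_width: 0.0872
grasp_force: 0.0
```

Run:
```python
from h import *
o=get_obs();print(o['time_s'],np.round(o['tool_pos'],4),o['tool_rot'],np.round(o['qpos'],1))
w=read_camera('wrist');cv2.imwrite('pics/w.png',w['frame'][:,:,::-1])
print('proj red top',proj(w,[.5165,-.168,.112]),'hole',proj(w,[.6147,-.0537,.03]))
print(headpts.__name__,[ (round(d['p'],2),d['extent']) for d in silhouettes('wrist','red_pin')])
```

```text
2.15 [ 0.5145 -0.1694  0.2225] [1.79963078e+02 4.21672165e-02 1.93078381e+01] [ 40.4   6.7 -26.9  97.8   3.2  76.2 -57.8]
proj red top [[322.80612529 193.5823707 ]] hole [[242.68766555  36.87465826]]
headpts []
```

View pics/w.png

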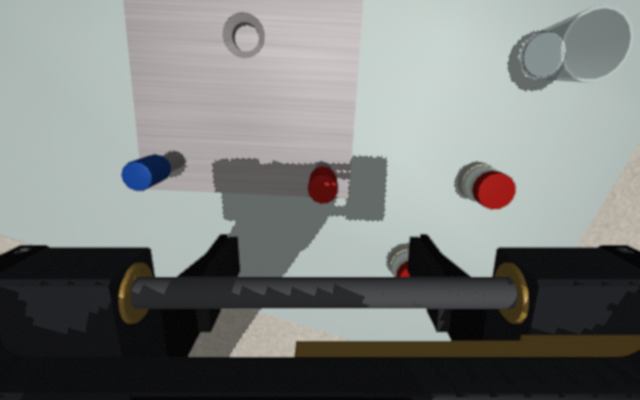

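The wrist view shows the red head at about (322,185), the hole at (244,35) where it was predicted to be, and the blue head at (147,172). I'll fit the red head in this picture.

Run:
```python
from h import *
w=read_camera('wrist')
b=headmask(w,'red',(322,185));print(b)
print(fithead([(w,b)],.03,[.5165,-.168]))
f=cv2.cvtColor(w['frame'],cv2.COLOR_RGB2GRAY)
for uv in((243.5,35),):print('hole',onz(w,uv,.03))
o=get_obs();print(o['tool_pos'])
```

```text
[307.5 165.5 336.5 202.5]
(array([ 0.52004724, -0.1663604 ]), array([-1.4, -1.5,  1.4,  1.4]))
hole [ 0.61654954 -0.05439922  0.03      ]
[ 0.51439499 -0.16956985  0.22249558]
```

Emit:
{"api": "play_rows", "payload": {
  "steps": [
    [[0.0046, -0.001, 0.01, 0, 0, 0, 0.087], [0, 0, 0.014, 0, 0, 0, 0.087], [0, 0, 0.014, 0, 0, 0, 0.087], [0, 0, 0.014, 0, 0, 0, 0.087], [0, 0, 0.014, 0, 0, 0, 0.087], [0, 0, 0.014, 0, 0, 0, 0.087], [0, 0, 0.014, 0, 0, 0, 0.087], [0, 0, 0.014, 0, 0, 0, 0.087], [0, 0, 0.014, 0, 0, 0, 0.087], [0, 0, 0.014, 0, 0, 0, 0.087], [0, 0, 0.014, 0, 0, 0, 0.087], [0, 0, 0.0025, 0, 0, 0, 0.087]]
  ]
}}

```text
time_s: 3.5
tool_pos: [0.5177, -0.1651, 0.0678]
tool_rot: [-179.9, 0.1, 19.4]
force: [-0.6, 0.4, -0.1]
grip_width: 0.0869
grasp_force: 0.0
```

Emit:
{"api": "play_rows", "payload": {
  "steps": [
    [[0, 0, 0, 0, 0, 0, 0.07], [0, 0, 0, 0, 0, 0, 0.06], [0, 0, 0, 0, 0, 0, 0.05], [0, 0, 0, 0, 0, 0, 0.04], [0, 0, 0, 0, 0, 0, 0.035]]
  ],
  "force": 10
}}

```text
time_s: 4.0
tool_pos: [0.5193, -0.1656, 0.0705]
tool_rot: [180.0, -0.0, 19.4]
force: [-0.3, 0.3, 0.3]
grip_width: 0.0545
grasp_force: 0.0
```

Run:
```python
from h import *
w=read_camera('wrist');s=read_camera('side');o=get_obs();print(o['tool_pos'],o['grip_width'])
im=np.hstack([w['frame'][:,120:520],s['frame'][140:390,200:500][:, :, :].repeat(1,0) if 0 else cv2.resize(s['frame'][180:380,250:450],(400,400))])
cv2.imwrite('pics/w2.png',im[:,:,::-1])
b=headmask(w,'red',(322,230));print(b,fithead([(w,b)],.03,[.5185,-.167]))
```

```text
[ 0.51920588 -0.16557554  0.07028275] 0.046879478311191464
[299.5 236.5 353.5 276.5] (array([ 0.5317495 , -0.16226873]), array([ -6.6, -27.9,   6.6,  25.1]))
```

View pics/w2.png

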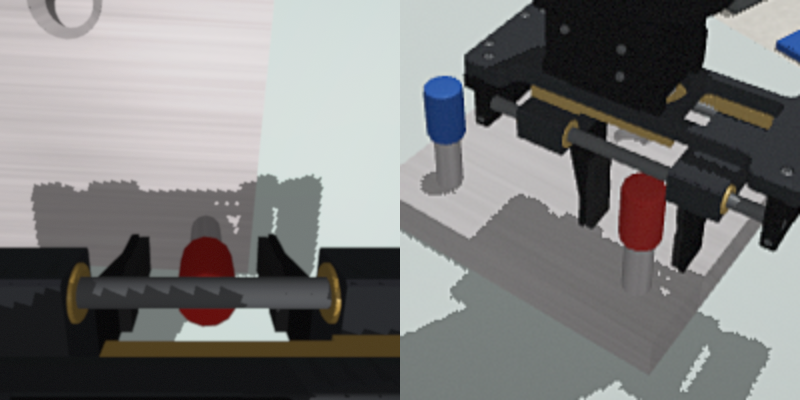

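The head sits midway between the fingers in both views: wrist about x 207 of the left crop, side head bottom (640,242) against a fingertip midpoint of (637,245). Closing.

Emit:
{"api": "play_rows", "payload": {
  "steps": [
    [[0, 0, 0, 0, 0, 0, 0.03], [0, 0, 0, 0, 0, 0, 0.027], [0, 0, 0, 0, 0, 0, 0.025], [0, 0, 0, 0, 0, 0, 0.02], [0, 0, 0, 0, 0, 0, 0.02], [0, 0, 0, 0, 0, 0, 0.02]]
  ],
  "force": 12
}}

```text
time_s: 4.7
tool_pos: [0.5191, -0.1656, 0.0701]
tool_rot: [180.0, 0.0, 19.4]
force: [-0.7, 0.5, 0.0]
grip_width: 0.0256
grasp_force: 12.0
```

Run:
```python
from h import *
o=get_obs();p=np.array(o['tool_pos']);print(p,o['grip_width'],o['grasp_force'],o['force'])
s=read_camera('side');b=headmask(s,'red',(371,286));print(b,fithead([(s,b)],.03,p[:2]))
cv2.imwrite('pics/s3.png',cv2.resize(s['frame'][180:380,250:450],(500,500))[:,:,::-1])
a=np.radians(o['tool_rot'][2]);d=np.array([.615,-.054])-p[:2]
print('tool xy',d@[np.cos(a),np.sin(a)],d@[np.sin(a),-np.cos(a)])
```

```text
[ 0.51909641 -0.16556562  0.07006982] 0.025591334271527665 11.997329334262758 [-0.74204934  0.53472221  0.0216765 ]
[357.5 265.5 377.5 304.5] (array([ 0.51435115, -0.16465497]), array([-2.6, -1.7,  2.5,  1.3]))
tool xy 0.1275314760795991 -0.07334922605575434
```

View pics/s3.png

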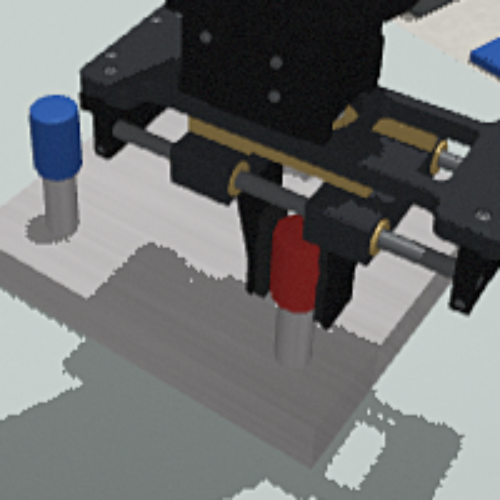

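Gripped at 25.6 mm; the pin is upright, with its foot at about (293,360) in the crop. Sliding most of the way along the plate.

Emit:
{"api": "play_rows", "payload": {
  "steps": [
    [[0.005, -0.003, 0, 0, 0, 0, 0.02], [0.009, -0.0052, 0, 0, 0, 0, 0.02], [0.009, -0.0052, 0, 0, 0, 0, 0.02], [0.009, -0.0052, 0, 0, 0, 0, 0.02], [0.009, -0.0052, 0, 0, 0, 0, 0.02], [0.009, -0.0052, 0, 0, 0, 0, 0.02], [0.009, -0.0052, 0, 0, 0, 0, 0.02], [0.009, -0.0052, 0, 0, 0, 0, 0.02], [0.009, -0.0052, 0, 0, 0, 0, 0.02], [0.009, -0.0052, 0, 0, 0, 0, 0.02], [0.005, -0.003, 0, 0, 0, 0, 0.02], [0, 0, 0, 0, 0, 0, 0.02]]
  ]
}}

```text
time_s: 5.95
tool_pos: [0.5883, -0.0837, 0.07]
tool_rot: [-179.9, -0.1, 19.5]
force: [0.5, 1.5, -0.2]
grip_width: 0.0253
grasp_force: 12.0
```

Run:
```python
from h import *
o=get_obs();p=np.array(o['tool_pos']);print(p,o['tool_rot'],o['grip_width'],o['grasp_force'],o['force'])
w=read_camera('wrist');s=read_camera('side')
im=s['frame'].copy()
for tip,c in(((*p[:2],.03),(0,255,0)),((.615,-.054,.03),(255,255,0))):
    for rad in((.009,) if c[0]==0 else (.02,.013)):
        q=proj(s,np.c_[tip[0]+rad*np.cos(A),tip[1]+rad*np.sin(A),0*A+.03]);cv2.polylines(im,[np.int32(q*16)],True,c,1,shift=4)
im2=np.hstack([cv2.resize(s['frame'][180:330,290:440],(400,400)),cv2.resize(im[180:330,290:440],(400,400))])
cv2.imwrite('pics/s4.png',im2[:,:,::-1])
a=np.radians(o['tool_rot'][2]);d=np.array([.615,-.054])-p[:2]
print('tool xy',d@[np.cos(a),np.sin(a)],d@[np.sin(a),-np.cos(a)])
```

```text
[ 0.58829023 -0.08370939  0.07003831] [-1.79946496e+02 -8.44530257e-02  1.95029532e+01] 0.02534763444430083 11.997551426757127 [ 0.54441822  1.52602757 -0.17331467]
tool xy 0.03509591964014761 -0.01908758825432902
```

View pics/s4.png

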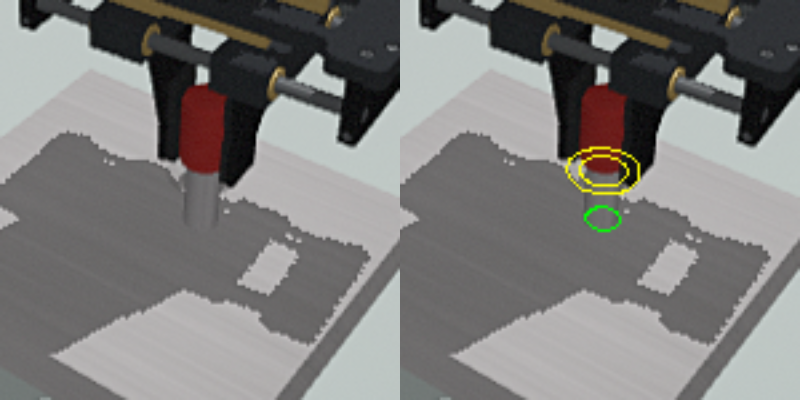

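The pin is upright: its foot, about (201,226), agrees with the TCP-predicted circle to 1–2 mm. The hole lies behind it, at the yellow circle. Finishing the slide.

Emit:
{"api": "play_rows", "payload": {
  "steps": [
    [[0.006, -0.0032, 0, 0, 0, 0, 0.02], [0.006, -0.0032, 0, 0, 0, 0, 0.02], [0.006, -0.0032, 0, 0, 0, 0, 0.02], [0.006, -0.0032, 0, 0, 0, 0, 0.02], [0.006, -0.0032, 0, 0, 0, 0, 0.02], [0.005, -0.003, 0, 0, 0, 0, 0.02], [0, 0, 0, 0, 0, 0, 0.02], [0, 0, 0, 0, 0, 0, 0.02], [0, 0, 0, 0, 0, 0, 0.02]]
  ]
}}

```text
time_s: 6.95
tool_pos: [0.6137, -0.056, 0.0696]
tool_rot: [-180.0, 0.0, 19.4]
force: [0.6, -0.2, -1.4]
grip_width: 0.0259
grasp_force: 12.0
```

Run:
```python
from h import *
o=get_obs();p=np.array(o['tool_pos']);print(p,o['tool_rot'],o['grip_width'],o['grasp_force'],o['force'])
w=read_camera('wrist');s=read_camera('side')
im=s['frame'].copy()
im2=np.hstack([w['frame'][80:380,170:470],cv2.resize(im[160:310,290:440],(400,400))[50:350]])
cv2.imwrite('pics/s5.png',im2[:,:,::-1])
a=np.radians(o['tool_rot'][2]);d=np.array([.615,-.054])-p[:2]
print('tool xy',d@[np.cos(a),np.sin(a)],d@[np.sin(a),-np.cos(a)])
```

```text
[ 0.61371717 -0.05602878  0.06963763] [-1.79986276e+02  3.66878704e-02  1.94021861e+01] 0.025942121528579363 11.999353661667556 [ 0.6349511  -0.20629829 -1.38432021]
tool xy 0.0018839364306196312 -0.0014874093826901722
```

View pics/s5.png

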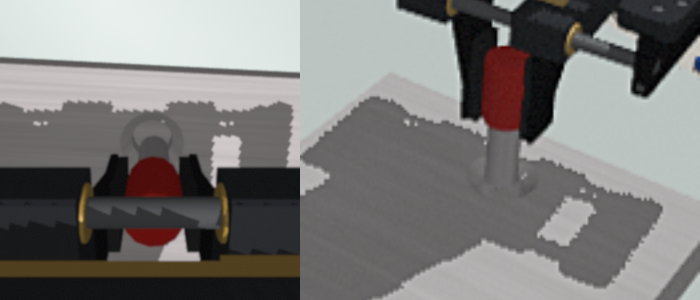

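The tip now hangs over the bevelled mouth (side crop about (503,190)), and the −1.4 N reading shows the gripper carrying the pin's weight. Lowering it with a small correction.

Emit:
{"api": "play_rows", "payload": {
  "steps": [
    [[0.0015, -0.0015, 0, 0, 0, 0, 0.02], [0, 0, 0.003, 0, 0, 0, 0.02], [0, 0, 0.003, 0, 0, 0, 0.02], [0, 0, 0.003, 0, 0, 0, 0.02], [0, 0, 0.003, 0, 0, 0, 0.02], [0, 0, 0.003, 0, 0, 0, 0.02], [0, 0, 0.002, 0, 0, 0, 0.02], [0, 0, 0, 0, 0, 0, 0.02], [0, 0, 0, 0, 0, 0, 0.02]]
  ]
}}

```text
time_s: 7.95
tool_pos: [0.615, -0.054, 0.053]
tool_rot: [180.0, 0.0, 19.4]
force: [-0.2, -0.4, -1.4]
grip_width: 0.0252
grasp_force: 12.0
```

Emit:
{"api": "play_rows", "payload": {
  "steps": [
    [[0, 0, 0.002, 0, 0, 0, 0.02], [0, 0, 0.001, 0, 0, 0, 0.02], [0, 0, 0, 0, 0, 0, 0.02], [0, 0, 0, 0, 0, 0, 0.02]]
  ]
}}

```text
time_s: 8.35
tool_pos: [0.6151, -0.054, 0.0501]
tool_rot: [180.0, -0.0, 19.4]
force: [0.1, -0.3, 0.4]
grip_width: 0.0259
grasp_force: 12.0
```

Emit:
{"api": "play_rows", "payload": {
  "steps": [
    [[0, 0, 0, 0, 0, 0, 0.03], [0, 0, 0, 0, 0, 0, 0.04], [0, 0, 0, 0, 0, 0, 0.06], [0, 0, 0, 0, 0, 0, 0.075], [0, 0, 0, 0, 0, 0, 0.08], [0, 0, 0, 0, 0, 0, 0.08], [0, 0, 0, 0, 0, 0, 0.08], [0, 0, 0, 0, 0, 0, 0.08]]
  ]
}}

```text
time_s: 9.15
tool_pos: [0.615, -0.054, 0.05]
tool_rot: [180.0, 0.0, 19.4]
force: [-0.0, 0.6, 0.5]
grip_width: 0.0763
grasp_force: 0.0
```

Emit:
{"api": "play_rows", "payload": {
  "steps": [
    [[0, 0, -0.005, 0, 0, 0, 0.08], [0, 0, -0.015, 0, 0, 0, 0.08], [0, 0, -0.02, 0, 0, 0, 0.08], [0, 0, -0.02, 0, 0, 0, 0.08], [0, 0, -0.02, 0, 0, 0, 0.08], [0, 0, -0.02, 0, 0, 0, 0.08], [0, 0, -0.02, 0, 0, 0, 0.08], [0, 0, -0.01, 0, 0, 0, 0.08], [0, 0, 0, 0, 0, 0, 0.08], [0, 0, 0, 0, 0, 0, 0.08]]
  ]
}}

```text
time_s: 10.15
tool_pos: [0.6147, -0.054, 0.1798]
tool_rot: [180.0, 0.0, 19.4]
force: [0.1, -0.8, -0.3]
grip_width: 0.0802
grasp_force: 0.0
```

Run:
```python
from h import *
o=get_obs();print(o['time_s'],o['tool_pos'],o['force'],o['grip_width'])
s=read_camera('side')
b=headmask(s,'red',(366,225));print(b,fithead([(s,b)],.01,[.615,-.054]))
b=headmask(s,'blue',(272,235));print(b)
cv2.imwrite('pics/s6.png',cv2.resize(s['frame'][150:350,240:440],(500,500))[:,:,::-1])
```

```text
10.15 [ 0.61470544 -0.05403961  0.17982952] [ 0.0994252  -0.81653345 -0.26179338] 0.08015390699661336
[356.5 206.5 375.5 237.5] (array([ 0.61106629, -0.05504735]), array([-0.5, -1.4,  0.5,  1.2]))
[261.5 217.5 282.5 251.5]
```

View pics/s6.png

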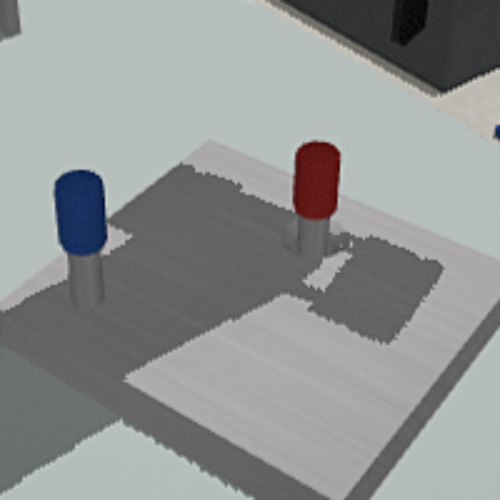

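The red pin stands upright in the hole (crop about (316,195)), its shank visibly sunk, and the blue pin has not moved. Handing in.

```bash
python3 -c "
from cell import *
print(sign_off())"
```

```text
the job is handed in; nothing more can be done
None
```

The red pin is standing upright in the blind hole, released with its tip at about the hole's floor level; the blue pin has not moved, and the job was handed in about 10 s into the 38 s limit (no verdict was returned).

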